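Close a sample box lid in a ratchet lid press and release the press

ROBOT

A 6-joint arm with a two-finger parallel gripper is mounted at the origin on a cart in front of the work surface, level with it; the furniture and walls round the work are solid. World frame = base frame: x ahead of the robot, y to its left, z up, the work surface at z = 0. Lengths are in m, angles in rad, forces in N, time in s.
With the tool pointing down it reaches from about 0.35 to 0.725 m from the base axis. Payload 6 kg.
Tool frame: the origin (TCP) lies on the centre line of the jaws, within the pads' length; the fingertips stand 11 mm ahead of it and the grasp point (between the pads) lies 8 mm behind it; z points along the fingers, y is the direction in which the jaws open and shut (so a half turn about z gives the same grasp; the last joint's range is limited). The gripper opens to 85 mm and grips with 20 to 120 N. Pads are 22 mm wide; open, the fingers measure 114 mm over their backs; the gripper's body (76 mm by 85 mm) begins 54 mm behind the grasp point. The pads swing forward as they close: fully open they stand 13 mm farther back than shut.
Start: joints at [1.47, 0.04, 0.085, 0, -1.615, -0.334], TCP at [0.253, 0.544, 0.242] pointing down, gripper open.
Joint ranges: [-2.56, 2.56], [-1.29, 2.01], [-1.08, 1.49], [-3.29, 1.98], [-2.81, -0.18], [-2.99, 2.99]. Speed limits (rad/s): [2.57, 2.57, 3.01, 3.14, 3.14, 3.14].

INTERFACE

Orientations are given as a unit quaternion [x, y, z, w].
In Python, from cell import env gives the robot as it stands.
- The arm moves only by the tool arm_command, never from a script. Its argument "series" is a list of rows, each a list of 5 numbers: the finger opening in m, from 0 to 0.0854, then the shift along the tool's x, y, z in m, then the turn about the tool's z in degrees. In form: [[grip, tx, ty, tz, spin], ...]. A call has 1 to 12 rows; each row is the pose to reach, as a shift and turn from the pose measured when the call began, along the tool's axes at that moment; what a row does not reach only later rows make up. A row lasts 1/12 s, in which the tool goes at most 41.7 mm and 7.16 degrees, less where a joint would pass 70% of its speed; a pose out of reach is approached as far as the arm can. A call with a gripper value outside its range is refused whole. The fingers move at their own pace and stop on an object; "force" is the grip in N (left out, the last holds). Time passes only in rows, so rows that repeat a pose let the fingers close. It gives the time, the measured TCP pose, the force and the opening at its end, in the units of the state.
- env.get_state(): the state, without advancing time (a new reading comes with each control period).
- env.camera(name): name is "scene" or "top"; returns (picture, depth): 384x512x3 uint8, blue, green, red; 384x512 float32, m along the optical axis (not along the pixel's ray), 0 where there is no reading.
- env.get_calibration(name): a dict with "vertical_fov" (degrees; the focal length in pixels is half the picture's height over the tangent of half this angle, whatever the lens; pixels are square), "cx", "cy" (the principal point, pixels), "k1" (the pictures are not rectified: a ray, as slopes to the right and down, at radius r is drawn at 1 + k1 r^2 times it, then the intrinsics apply), "rvec" (rotation vector, rad) and "tvec" (3), from world to camera coordinates, as OpenCV has them. Camera axes: x right, y down, z forward; pixel columns grow to the right and rows downward; lengths in m; the calibration is good to about 2 mm. A picture is of the moment at which its call begins. get_calibration takes no time and is no camera call.
- env.close_job(): hands the job in, once; it reports no verdict.
Trained networks look in the newest picture that a camera, given by its name, has taken for a name from the list of things; names that differ only in an ending like _2 or _b are one class to them, and where a whole thing is asked for, a point or a joint stands for the part that bears it (a point fixed in the world has none). Each returns a list of dicts, best first, with "confidence" (0 to 1); they miss things now and then, are a little off and sometimes report something else, mostly with a low value. They report only what shows in the picture. A call takes as long as a camera call.
- env.recognise(camera, query): "at" ([x, y, z] in m, in world coordinates, good to about 4 mm: the middle of the surface that is visible of it).
- env.masks_of(camera, query): "mask" (384x512 bool, what is visible of it).
- env.spot_point(camera, query): "at" ([x, y, z] in m, in world coordinates, good to about 4 mm: a listed point, or the origin of a listed thing).
The state is a dict: "t": time; "qpos": joint angles; "qd": joint speeds; "joint_torque": joint torques, N m; "eef_pos": TCP position; "eef_rot": TCP orientation; "force": force on the tool from outside, world axes, zero at the start; "ft_torque": the same for the moment, N m; "opening": opening from 0.0 (shut) to 1.0 (fully open).
Only numpy, scipy, OpenCV 4.12 (cv2) and the standard library are available. Lean on these libraries where they do the work, as an engineer would, in place of code of your own. Each camera call takes 0.05 s, during which the arm holds its last target.

TASK

Lift the white sample box out of its grey holder by its sides and set it down upright on the free worktop clear of holder and press; then take it by its orange handle and slide it into the mouth of the lid press until it is fully home against the end stop. Pull the press lever down to its third notch, never as far as the fourth, and let go of it so that the ratchet holds and the lid is pressed fully shut. Then press and hold the red release button until the lever has sprung all the way back up, and leave the closed box home in the press without disturbing the other things.

Things in the scene. Friction and masses are not known exactly. Their poses are not given: they have to be found in the camera images.
- sample_box: Loose white sample box, 90 (x) x 60 (y) x 40 mm high without lid, 0.13 to 0.3 kg. Origin: centre of its underside; z up; x points away from the orange handle at its -x end. In the holder its underside is 8 mm above the worktop and the handle stands between cheeks, so there only the long sides, 60 mm apart, can be gripped, below the lid; in the press only the handle can.
- box_handle (a point): Grip point on the orange bar handle: x = -95 mm, y = 0, 25 mm above the underside of the box, same axes as the box. The bar is 16 mm wide (grip across y) and 22 mm high (14 to 36 mm above the underside), from x = -41 to -125 mm.
- box_lid (a joint): How far the blue lid (86 x 57 x 8 mm with a 2 mm raised panel) has been pressed down (m): 0 to 0.002 at the start (open: underside 48 to 46 mm above the underside of the box), 0.008 fully shut (40 mm). It only moves straight down, about 3 N moves it, and it stays where it is left.
- box_holder: Fixed grey holder, plate 185 x 80 x 8 mm with an end lip (20 mm high), two corner blocks (17 mm high) and two cheeks 8 mm thick and 56 mm high beside the box handle (x = -125 to -73 mm, y = 13 to 21 mm either side). Origin on the worktop below the centre of the box; axes as those of the box in it. The box lifts straight up out of it.
- lid_press: Fixed white bench press, about 155 x 255 mm with its lever, 170 mm high (ram rod and lever higher). Origin: on the worktop (z = 0), where the box's origin is when the box is home; a box that is home has the axes of the press: z up, x into the press; the open mouth faces -x. The lever stands on the +y side, the red button behind it.
- press_mouth (a point): Point in the middle of the mouth, on the worktop at x = -33 mm of the press. The box slides on the bare worktop between 22 mm high guides, 64 mm apart from x = -3 to 47 mm, flaring to about 90 mm at x = -33 mm, up to a rubber end stop 30 mm high at x = 45 mm.
- press_foot_under (a point): Centre of the underside of the steel press foot (44 x 44 mm, at x = 12 mm of the press). It hangs 70 mm above the worktop at rest and comes down 33 mm per rad of the lever, on a spring. The press head above it overhangs x = -20 to 105 mm, y = -35 to 35 mm, z = 90 to 170 mm of the press.
- press_lever (a joint): Lever angle (rad): 0 = up at rest (arm 55 degrees above level, towards -x of the press); grows as the grip is pulled to -x and down. Ratchet notches at 0.25, 0.50, 0.75, 1.00: let go between two, it falls back to the lower one (within 0.01). Third notch 0.75: arm 12 degrees above level. A spring (0.4 to 1.1 N m, 3 to 9 N at the grip) pulls it up.
- lever_grip (a point): Grip point on the lever's black cross grip, a round bar 22 mm thick and 70 mm long along y of the press (from here 38 mm to -y and 32 mm to +y; the 14 mm thick lever arm joins it 26 mm to -y). 212 mm above the worktop at rest; it moves on a circle of radius 130 mm about lever_hinge.
- lever_hinge (a point): Point on the lever's hinge axis (along y of the press) in the plane of lever_grip: at (10, 151, 105) mm in the press frame.
- press_button (a joint): Travel of the red release button (m): 0 = up, 0.008 = fully down; spring 1.3 N at first, 3.3 N fully down. It dips by itself as the lever clicks past a tooth. The lever is free only while the button is down more than about 5 mm and takes about 0.5 s to spring back up; let go earlier, it catches in a lower notch.
- button_top (a point): Centre of the top of the red round button, 30 mm across; (90, 125, 117) mm in the press frame when up. It is pressed straight down.
- beaker: Bystander: empty clear beaker, 81 mm across, 86 mm high; origin centre of its underside.
- petri_dish: Bystander: shallow round dish with pink filling, 93 mm across, 15 mm high; origin centre of its underside.
- sample_cup: Bystander: small round cup with lid, 59 mm across, 45 mm high; origin centre of its underside.

How it is judged:
By the outcome, as a careful person would: the job done as asked, in the order asked, and still so for the second after the job is handed in, with the robot touching nothing.
It also fails if it takes over 64 s, if anything falls off the work surface, if the arm or the gripper's body presses on something with over 40 N, if the wrist force passes 120 N, or if a joint passes its speed limit or range.

## Working session

There is one attempt and no reset: what is moved stays moved. The work goes in short steps, Python scripts to look and compute and a tool call to move; the robot and the scene stay as the last step left them, time stands still between calls to the robot, and variables do not carry over. Pictures are saved under pics/ and viewed, and the job is handed in when it is done.

Besides the shell and the picture viewer there is one more tool, called after "Request:" as name([rows], argument=value, ...), one row to a line, values as JSON. arm_command: Moves the arm, as the interface text tells. Its arguments: {"type":"object","properties":{"series":{"type":"array"},"force":{"type":"number"}},"required":["series"]}

```bash
ls; mkdir -p pics
cat > h.py <<'E'
import numpy as np, cv2
from cell import env
from scipy.spatial.transform import Rotation as R
def cal(n):
    c=env.get_calibration(n); f=192/np.tan(np.radians(c['vertical_fov'])/2)
    Rm=cv2.Rodrigues(np.array(c['rvec'],float))[0]; t=np.array(c['tvec'],float).ravel()
    return c,f,Rm,t
def pix2w(n,u,v,d=None,z=None):
    c,f,Rm,t=cal(n)
    x=(u-c['cx'])/f;y=(v-c['cy'])/f
    rd=np.hypot(x,y); r=rd
    for _ in range(30): r=rd/(1+c['k1']*r*r)
    s=r/rd if rd>0 else 1
    ray=np.array([x*s,y*s,1.])
    C=-Rm.T@t; dw=Rm.T@ray
    if d is None: d=(z-C[2])/dw[2]
    return C+d*dw
def w2pix(n,p):
    c,f,Rm,t=cal(n)
    q=Rm@np.array(p)+t; x,y=q[:2]/q[2]; k=1+c['k1']*(x*x+y*y)
    return np.array([c['cx']+f*x*k,c['cy']+f*y*k])
def cloud(n,depth):
    c,f,Rm,t=cal(n)
    v,u=np.mgrid[0:384,0:512]
    x=(u-c['cx'])/f;y=(v-c['cy'])/f; rd=np.hypot(x,y); r=rd.copy()
    for _ in range(30): r=rd/(1+c['k1']*r*r)
    s=np.where(rd>0,r/np.maximum(rd,1e-9),1)
    P=np.stack([x*s*depth,y*s*depth,depth],-1)
    W=(P-t)@Rm
    W[depth<=0]=np.nan
    return W
def st():
    s=env.get_state(); r=R.from_quat(s['eef_rot']).as_matrix()
    print('t',round(s['t'],2),'pos',np.round(s['eef_pos'],4),'q',np.round(s['qpos'],3),'F',np.round(s['force'],1),'op',round(s['opening'],3))
    print(np.round(r,3).tolist()); return s,r
def totool(target):
    s=env.get_state(); r=R.from_quat(s['eef_rot']).as_matrix()
    return r.T@(np.array(target)-np.array(s['eef_pos']))
E
python3 - <<'E'
from h import *
st()
for n in('scene','top'):
    im,d=env.camera(n); cv2.imwrite(f'pics/{n}0.png',im); np.save(f'pics/{n}0.npy',d)
    for q in ('sample_box','box_handle','box_holder','lid_press','press_mouth','lever_grip','lever_hinge','button_top','beaker','petri_dish','sample_cup'):
        r=env.spot_point(n,q)
        print(n,q,[(np.round(a['at'],3).tolist(),round(a['confidence'],2)) for a in r[:2]])
    c,f,Rm,t=cal(n); print('cam at',-Rm.T@t)
print(env.get_state()['t'])
E
```

```text
pics
t 0.0 pos [0.2525 0.544  0.2413] q [ 1.47   0.041  0.084 -0.    -1.615 -0.334] F [-1.  -0.5 -0.4] op 1.001
[[0.907, -0.421, -0.001], [-0.421, -0.907, -0.002], [0.0, 0.002, -1.0]]
scene sample_box [([0.464, -0.425, 0.005], 0.89)]
scene box_handle [([0.369, -0.433, 0.033], 0.62), ([0.413, -0.598, 0.001], 0.58)]
scene box_holder [([0.466, -0.425, -0.004], 0.95)]
scene lid_press [([0.606, -0.148, 0.002], 0.95)]
scene press_mouth [([0.572, -0.167, 0.002], 0.57), ([0.462, -0.425, 0.004], 0.39)]
scene lever_grip [([0.47, -0.061, 0.209], 0.65), ([0.609, -0.387, -0.002], 0.29)]
scene lever_hinge [([0.529, -0.013, 0.104], 0.89)]
scene button_top [([0.607, 0.008, 0.116], 0.61)]
scene beaker [([0.611, -0.391, -0.001], 0.69)]
scene petri_dish [([0.583, -0.54, -0.001], 0.66)]
scene sample_cup [([0.416, -0.594, 0.004], 0.7)]
cam at [-0.04773297 -1.03025774  0.69675411]
top sample_box [([0.465, -0.418, 0.012], 0.83), ([0.606, -0.149, -0.002], 0.6)]
top box_handle [([0.368, -0.434, 0.036], 0.9), ([0.582, -0.538, 0.0], 0.48)]
top box_holder [([0.461, -0.424, -0.001], 0.58)]
top lid_press [([0.605, -0.149, -0.003], 0.66)]
top press_mouth [([0.576, -0.163, -0.004], 0.7)]
top lever_grip [([0.468, -0.055, 0.21], 0.93)]
top lever_hinge [([0.464, -0.418, 0.013], 0.69), ([0.53, -0.018, 0.104], 0.63)]
top button_top [([0.47, -0.056, 0.209], 0.58), ([0.613, 0.003, 0.119], 0.56)]
top beaker [([0.607, -0.389, -0.001], 0.76)]
top petri_dish [([0.58, -0.543, -0.0], 0.77)]
top sample_cup [([0.417, -0.598, -0.001], 0.78)]
cam at [ 0.37181945 -0.2718817   1.14405184]
1.2
```

View pics/top0.png

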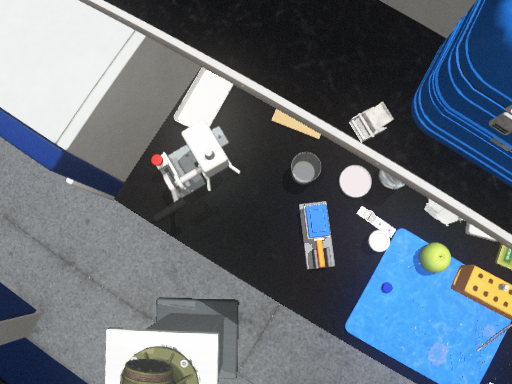

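View pics/scene0.png

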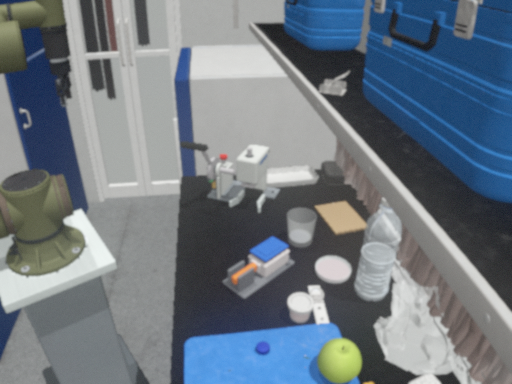

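The top view shows the press at about (195,160) with its mouth toward lower right. The holder and box (blue lid) are at about (317,222), the orange handle at (320,250), the beaker at (305,168), the petri dish at (355,180) and the cup at (379,240). The bench edge runs from (115,198) to (345,330). Next I refine the poses.

```bash
python3 - <<'E'
from h import *
im=cv2.imread('pics/top0.png'); D=np.load('pics/top0.npy'); W=cloud('top',D)
hsv=cv2.cvtColor(im,cv2.COLOR_BGR2HSV)
def blob(lo,hi,roi):
    m=cv2.inRange(hsv,lo,hi); k=np.zeros_like(m); x0,y0,x1,y1=roi; k[y0:y1,x0:x1]=m[y0:y1,x0:x1]; return k>0
lid=blob((95,100,80),(125,255,255),(295,190,340,245)); han=blob((5,120,100),(22,255,255),(300,225,340,275))
for nm,m,z in(('lid',lid,.066),('handle',han,.044)):
    v,u=np.nonzero(m); P=np.array([pix2w('top',a,b,z=z)[:2] for a,b in zip(u,v)])
    (c,wh,an)=cv2.minAreaRect((P*1000).astype(np.float32)); print(nm,len(u),'c',np.round(c,1),wh,an,'zmed',np.nanmedian(W[m][:,2]), 'mean',P.mean(0))
    C=np.cov(P.T); w,V=np.linalg.eigh(C); print(' axis',np.degrees(np.arctan2(V[1,1],V[0,1])))
# press topdown: head top z~0.17
for zlo,zhi in((.16,.18),(.1,.13),(.015,.03),(.03,.09)):
    m=(W[...,2]>zlo)&(W[...,2]<zhi)&(np.abs(W[...,0]-.58)<.2)&(np.abs(W[...,1]+.1)<.17)
    P=W[m][:,:2]; r=cv2.minAreaRect((P*1000).astype(np.float32)); print(zlo,len(P),r)
# heights map around worktop placing
for p in((.482,-.232),(.378,-.302),(.35,-.30),(.34,-.32)):
    print(p,w2pix('top',(*p,0)))
big=cv2.resize(im[100:290,110:400],None,fx=2.7,fy=2.7,interpolation=cv2.INTER_CUBIC); cv2.imwrite('pics/topbig.png',big)
E
python3 - <<'E'
from h import *
from scipy.optimize import least_squares
loc={'lid_press':(0,0),'press_mouth':(-.033,0),'lever_grip':(.01-.13*np.cos(np.radians(55)),.151),'lever_hinge':(.01,.151),'button_top':(.09,.125)}
obs=[]
for n in('scene','top'):
    for k in range(2):
        env.camera(n)
        for q in loc:
            for a in env.spot_point(n,q)[:1]:
                if a['confidence']>.5: obs.append((loc[q],a['at'][:2],q,n))
def f(p):
    c,s=np.cos(p[2]),np.sin(p[2])
    return np.concatenate([[p[0]+c*l[0]-s*l[1]-o[0],p[1]+s*l[0]+c*l[1]-o[1]] for l,o,_,_ in obs])
r=least_squares(f,[.606,-.148,.59],loss='soft_l1',f_scale=.004)
print(r.x,np.degrees(r.x[2]))
for o,e in zip(obs,(f(r.x)*1000).reshape(-1,2)): print(o[2],o[3],np.round(e,1))
print(env.get_state()['t'])
E
```

```text
lid 680 c [ 463.6 -422.7] (85.4117202758789, 57.172607421875) 7.944873809814453 zmed 0.06453681579984746 mean [ 0.46323204 -0.42258528]
 axis -172.4882153516196
handle 174 c [ 375.6 -433.4] (72.83757781982422, 18.04589080810547) 8.460397720336914 zmed 0.0426088441957969 mean [ 0.37522874 -0.43359737]
 axis -172.38514079786174
0.16 1417 ((659.0421142578125, -50.29692077636719), (271.1373291015625, 171.8459014892578), 35.98277282714844)
0.1 662 ((635.7250366210938, -35.84480285644531), (266.2078857421875, 153.6947021484375), 48.515960693359375)
0.015 251 ((665.943359375, -60.00126647949219), (266.08056640625, 229.0437774658203), 21.737686157226562)
0.03 613 ((637.365234375, 8.425270080566406), (272.714599609375, 87.93623352050781), 18.448205947875977)
(0.482, -0.232) [246.80737318 214.38375776]
(0.378, -0.302) [270.89813705 251.87217646]
(0.35, -0.3) [270.00353949 261.92725157]
(0.34, -0.32) [277.10624928 265.67151626]
[ 0.60478033 -0.14703069  0.57864115] 33.1536956895364
lid_press scene [-4.  -1.3]
press_mouth scene [7.2 2.8]
lever_grip scene [-2.3  1.2]
lever_hinge scene [ 1.3 -1.3]
button_top scene [-1.4 -3.1]
lid_press scene [-0.5 -3.2]
press_mouth scene [ 4.6 -1.1]
lever_grip scene [-3.3  2.4]
lever_hinge scene [ 2.9 -0.5]
button_top scene [-0.3  0.4]
lid_press top [-0.5  2.3]
press_mouth top [ 4.  -0.4]
lever_grip top [-1.2 -1.7]
lever_hinge top [1.1 2.4]
button_top top [148.4 431.9]
lid_press top [-2.4  1.3]
press_mouth top [-2.3 -5.2]
lever_grip top [-3.3 -3.3]
lever_hinge top [-0.1  1.8]
2.4
```

View pics/topbig.png

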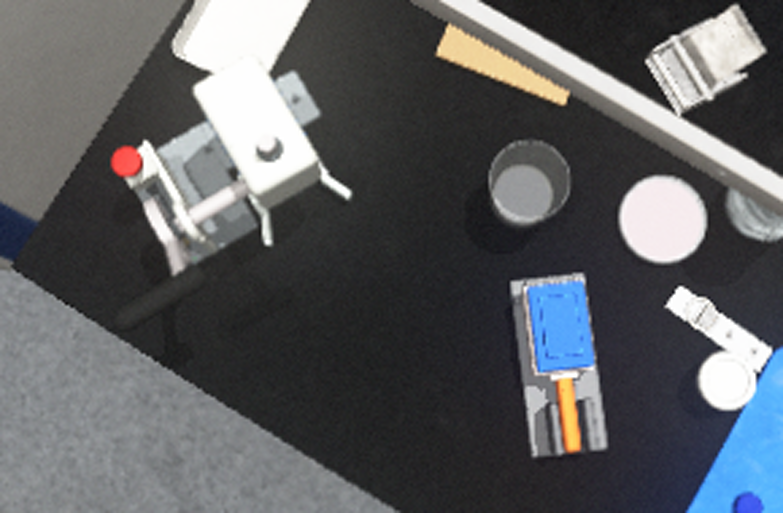

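Run:
```python
from h import *
im=cv2.imread('pics/top0.png'); hsv=cv2.cvtColor(im,cv2.COLOR_BGR2HSV); D=np.load('pics/top0.npy'); W=cloud('top',D)
m=cv2.inRange(hsv,(0,150,80),(8,255,255))|cv2.inRange(hsv,(172,150,80),(180,255,255))
k=np.zeros_like(m);k[150:170,145:172]=m[150:170,145:172]
v,u=np.nonzero(k); print('button',len(u),pix2w('top',u.mean(),v.mean(),z=.117),np.nanmedian(W[k>0],0))
for (lo,hi) in((.155,.185),(.015,.03)):
  M=(W[...,2]>lo)&(W[...,2]<hi); M[:, :170]=0;M[:,245:]=0;M[:115]=0;M[200:]=0
  n,l,s,c=cv2.connectedComponentsWithStats(M.astype(np.uint8))
  for i in range(1,n):
    if s[i,4]<25: continue
    P=W[l==i]; r=cv2.minAreaRect((P[:,:2]*1000).astype(np.float32)); print(lo,s[i],np.round(P.mean(0),4),r)
th=np.radians(33.5);c,s=np.cos(th),np.sin(th)
for nm,th in(('33',33.15),('34',34.)):
  c,s=np.cos(np.radians(th)),np.sin(np.radians(th))
  for nme,p in {'grip':(-.0646,.151,.212),'but':(.09,.125,.117),'tipL':(-.033,.047,.022),'tipR':(-.033,-.047,.022),'hA':(-.02,-.035,.17),'hB':(-.02,.035,.17),'hC':(.105,.035,.17),'hD':(.105,-.035,.17)}.items():
    w=(.605+c*p[0]-s*p[1],-.1475+s*p[0]+c*p[1],p[2]); q=w2pix('top',w); print(nm,nme,np.round(w,3),np.round(q,1))
    if nm=='34': 
        qq=tuple(np.int32(np.round((q-[110,100])*2.7))); 
        try: big
        except NameError: big=cv2.imread('pics/topbig.png')
        cv2.circle(big,(int(qq[0]),int(qq[1])),3,(0,255,0),-1)
cv2.imwrite('pics/chk.png',big[:380,:420])
```

```text
button 103 [0.60996495 0.00530632 0.117     ] [0.61026102 0.00601366 0.11597783]
0.155 [ 182  120   46   53 1279] [ 0.6344 -0.1267  0.1689] ((636.514892578125, -125.34133911132812), (123.65702819824219, 70.97332763671875), 32.47453308105469)
0.155 [172 191   7   7  32] [ 0.5119 -0.0598  0.1693] ((511.3953857421875, -58.93254852294922), (21.94780731201172, 12.489657402038574), 34.13017272949219)
0.015 [174 115  15  13  25] [ 0.748  -0.027   0.0224] ((743.4408569335938, -31.958478927612305), (57.2148323059082, 11.366119384765625), 47.42328643798828)
0.015 [228 159  12  14  45] [ 0.6126 -0.191   0.0216] ((615.646728515625, -188.0930938720703), (48.4878044128418, 12.322587966918945), 45.51156234741211)
0.015 [202 172   8  19  53] [ 0.5716 -0.1175  0.0215] ((574.1365966796875, -116.84850311279297), (53.806129455566406, 12.55274772644043), 19.68846321105957)
33 grip [ 0.468 -0.056  0.212] [168.4 209.7]
33 but [0.612 0.006 0.117] [155.9 158.6]
33 tipL [ 0.552 -0.126  0.022] [209.5 188.1]
33 tipR [ 0.603 -0.205  0.022] [238.  170.7]
33 hA [ 0.607 -0.188  0.17 ] [227.9 156.7]
33 hB [ 0.569 -0.129  0.17 ] [203.6 171.4]
33 hC [ 0.674 -0.061  0.17 ] [178.5 130.1]
33 hD [ 0.712 -0.119  0.17 ] [202.4 115.9]
34 grip [ 0.467 -0.058  0.212] [169.2 210.3]
34 but [0.61  0.006 0.117] [155.8 159.4]
34 tipL [ 0.551 -0.127  0.022] [209.8 188.2]
34 tipR [ 0.604 -0.205  0.022] [238.1 170.4]
34 hA [ 0.608 -0.188  0.17 ] [227.9 156.4]
34 hB [ 0.569 -0.13   0.17 ] [203.8 171.5]
34 hC [ 0.672 -0.06   0.17 ] [178.1 130.6]
34 hD [ 0.712 -0.118  0.17 ] [201.7 116. ]
```

View pics/chk.png

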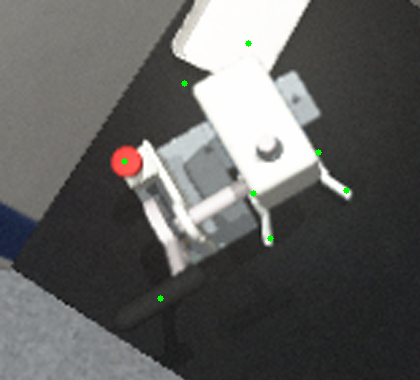

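Request:
arm_command([
  [0.085,0.03,0.024,-0.012,7],
  [0.085,0.06,0.048,-0.024,14],
  [0.085,0.09,0.072,-0.04,21],
  [0.085,0.12,0.096,-0.06,28],
  [0.085,0.15,0.12,-0.08,35],
  [0.085,0.18,0.145,-0.1,42],
  [0.085,0.21,0.17,-0.11,49],
  [0.085,0.24,0.195,-0.12,56],
  [0.085,0.27,0.22,-0.12,63],
  [0.085,0.3,0.24,-0.12,70],
  [0.085,0.3,0.24,-0.12,75],
])

```text
t: 3.32
eef_pos: [0.4256, 0.1955, 0.3636]
eef_rot: [-0.639, 0.769, -0.001, 0.001]
force: [0.4, 0.4, 0.4]
opening: 0.993
```

```bash
cat >> h.py <<'E'
def goal(x,y,z,head):
    s,r=st(); d=totool((x,y,z)); h=np.degrees(np.arctan2(r[1,0],r[0,0])); sp=-((head-h+180)%360-180)
    print('tool shift',np.round(d,4),'spin',round(sp,2),'head',round(h,2))
E
python3 -c "
from h import *
goal(.42,-.15,.36,-172.4)"
```

```text
t 3.32 pos [0.4256 0.1955 0.3636] q [ 0.865 -0.262  0.031  0.002 -1.862 -1.049] F [0.4 0.4 0.4] op 0.993
[[-0.184, -0.983, 0.002], [-0.983, 0.184, 0.0], [-0.001, -0.002, -1.0]]
tool shift [ 0.3407 -0.0579  0.0035] spin 71.82 head -100.58
```

Request:
arm_command([
  [0.085,0.035,-0.006,0.0,7],
  [0.085,0.07,-0.012,0.0,14],
  [0.085,0.1,-0.018,0.0,21],
  [0.085,0.135,-0.023,0.0,28],
  [0.085,0.17,-0.029,0.0,35],
  [0.085,0.205,-0.035,0.0,42],
  [0.085,0.24,-0.04,0.0,49],
  [0.085,0.275,-0.046,0.0,56],
  [0.085,0.31,-0.052,0.0,63],
  [0.085,0.34,-0.058,0.0,68],
  [0.085,0.34,-0.058,0.0,71.8],
])

```text
t: 4.23
eef_pos: [0.4194, -0.1535, 0.3634]
eef_rot: [-0.061, 0.998, -0.0, 0.001]
force: [0.7, 0.6, -0.2]
opening: 0.997
```

```bash
python3 -c "
from h import *
goal(.4635,-.4226,.13,-172.4)"
```

```text
t 4.23 pos [ 0.4194 -0.1535  0.3634] q [ 1.060e-01 -3.190e-01 -1.400e-02  1.000e-03 -1.874e+00 -1.553e+00] F [ 0.7  0.6 -0.2] op 0.997
[[-0.992, -0.123, 0.002], [-0.123, 0.992, -0.001], [-0.001, -0.001, -1.0]]
tool shift [-0.0104 -0.2723  0.2337] spin -0.55 head -172.95
```

Request:
arm_command([
  [0.085,0,-0.04,0.015,0],
  [0.085,0,-0.078,0.03,0],
  [0.085,-0.005,-0.115,0.045,0],
  [0.085,-0.005,-0.15,0.065,0],
  [0.085,-0.008,-0.18,0.09,0],
  [0.085,-0.01,-0.21,0.115,0],
  [0.085,-0.01,-0.24,0.14,-0.5],
  [0.085,-0.0104,-0.26,0.165,-0.5],
  [0.085,-0.0104,-0.2723,0.195,-0.5],
  [0.085,-0.0104,-0.2723,0.22,-0.5],
  [0.085,-0.0104,-0.2723,0.2337,-0.5],
  [0.085,-0.0104,-0.2723,0.2337,-0.5],
])

```text
t: 5.23
eef_pos: [0.462, -0.4216, 0.1258]
eef_rot: [-0.066, 0.998, 0.002, -0.002]
force: [0.5, 0.5, 0.0]
opening: 0.995
```

Run:
```python
from h import *
goal(.4635,-.4226,.03,-172.4)
im,d=env.camera('scene'); cv2.imwrite('pics/s1.png',cv2.resize(im[200:320,200:360],None,fx=5,fy=5,interpolation=cv2.INTER_CUBIC))
```

```text
t 5.23 pos [ 0.462  -0.4216  0.1258] q [-4.210e-01  1.290e-01 -3.300e-02 -1.000e-03 -1.414e+00 -1.019e+00] F [0.5 0.5 0. ] op 0.995
[[-0.991, -0.131, -0.004], [-0.131, 0.991, 0.003], [0.003, 0.004, -1.0]]
tool shift [-0.0017 -0.0015  0.0958] spin -0.08 head -172.48
```

View pics/s1.png

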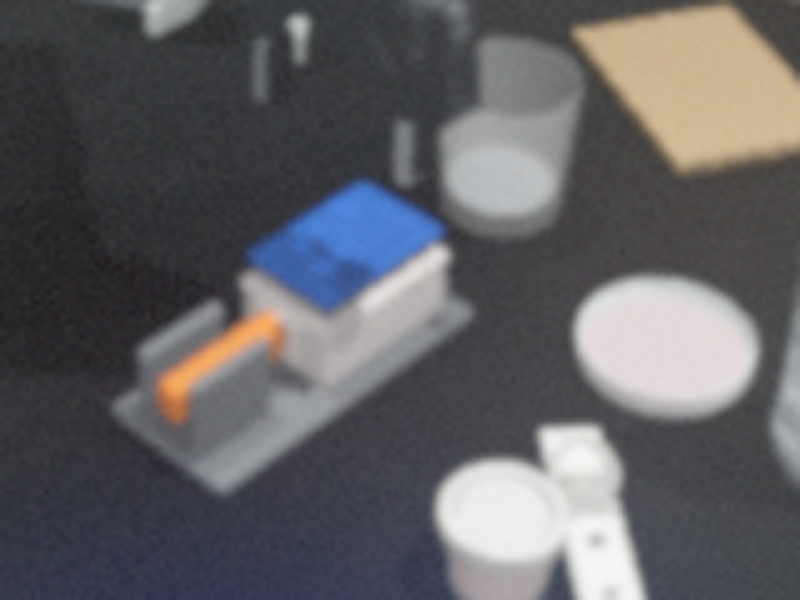

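The picture shows the two pads, at about (260,70) and (402,150), straddling the lid. The long sides at mid-length are clear of the holder blocks, so I go down.

Request:
arm_command([
  [0.085,-0.0017,-0.0015,0.025,0],
  [0.085,-0.0017,-0.0015,0.05,0],
  [0.085,-0.0017,-0.0015,0.07,0],
  [0.085,-0.0017,-0.0015,0.085,0],
  [0.085,-0.0017,-0.0015,0.096,0],
  [0.085,-0.0017,-0.0015,0.098,0],
  [0.085,-0.0017,-0.0015,0.098,0],
])

```text
t: 5.87
eef_pos: [0.4654, -0.4236, 0.0323]
eef_rot: [-0.066, 0.998, -0.0, 0.0]
force: [-0.9, 0.0, 1.2]
opening: 0.998
```

Request:
arm_command([
  [0.05,0,0,0,0],
  [0.05,0,0,0,0],
  [0.05,0,0,0,0],
  [0.05,0,0,0,0],
  [0.05,0,0,0,0],
], force=40)

```text
t: 6.28
eef_pos: [0.4665, -0.4242, 0.0347]
eef_rot: [-0.067, 0.998, -0.002, 0.001]
force: [0.3, 2.7, 6.4]
opening: 0.689
```

```bash
python3 -c "
from h import *
st()"
```

```text
t 6.28 pos [ 0.4665 -0.4242  0.0347] q [-0.42   0.189 -0.137  0.002 -1.241 -1.018] F [0.3 2.7 6.4] op 0.689
[[-0.991, -0.133, 0.003], [-0.133, 0.991, -0.003], [-0.003, -0.003, -1.0]]
```

Request:
arm_command([
  [0.05,0,0,-0.003,0],
  [0.05,0,0,-0.008,0],
  [0.05,0,0,-0.015,0],
  [0.05,0,0,-0.03,0],
  [0.05,0,0,-0.05,0],
  [0.05,0,0,-0.07,0],
  [0.05,0,0,-0.08,0],
  [0.05,0,0,-0.08,0],
])

```text
t: 6.95
eef_pos: [0.4673, -0.4249, 0.1181]
eef_rot: [-0.067, 0.998, -0.003, 0.003]
force: [-0.3, -0.5, -1.7]
opening: 0.69
```

Run:
```python
from h import *
goal(.476,-.229,.12,32.8-180)
im,d=env.camera('scene'); cv2.imwrite('pics/s2.png',cv2.resize(im[180:320,190:370],None,fx=4,fy=4,interpolation=cv2.INTER_CUBIC))
```

```text
t 6.95 pos [ 0.4673 -0.4249  0.1181] q [-0.42   0.136 -0.041  0.002 -1.386 -1.018] F [-0.3 -0.5 -1.7] op 0.69
[[-0.991, -0.133, 0.007], [-0.133, 0.991, -0.006], [-0.006, -0.007, -1.0]]
tool shift [-0.0346  0.193  -0.0029] spin -25.17 head -172.37
```

View pics/s2.png

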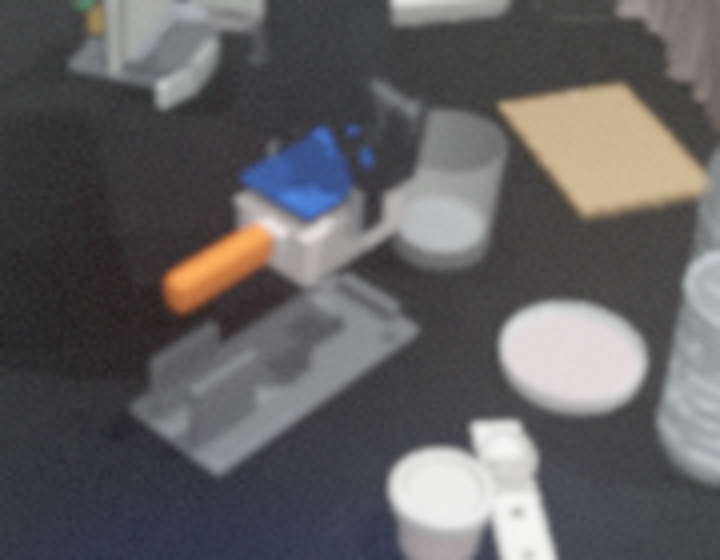

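The box is out of the holder, level and held by its long sides. Now I carry it to a spot in front of the press mouth.

Request:
arm_command([
  [0.05,-0.003,0.012,0,-2],
  [0.05,-0.006,0.03,0,-5],
  [0.05,-0.01,0.05,0,-8],
  [0.05,-0.014,0.07,0,-11],
  [0.05,-0.018,0.095,0,-14],
  [0.05,-0.022,0.12,0,-17],
  [0.05,-0.026,0.145,0.01,-20],
  [0.05,-0.03,0.165,0.02,-23],
  [0.05,-0.034,0.182,0.035,-25],
  [0.05,-0.0346,0.191,0.05,-25.2],
  [0.05,-0.0346,0.193,0.06,-25.2],
  [0.05,-0.0346,0.193,0.065,-25.2],
])

```text
t: 8.0
eef_pos: [0.4743, -0.2275, 0.0473]
eef_rot: [-0.283, 0.959, -0.001, 0.0]
force: [-0.5, -0.1, -2.1]
opening: 0.695
```

```bash
python3 -c "
from h import *
goal(.478,-.229,.0267,32.8-180)"
```

```text
t 8.0 pos [ 0.4743 -0.2275  0.0473] q [-0.063 -0.095 -0.407  0.003 -1.257 -0.935] F [-0.5 -0.1 -2.1] op 0.695
[[-0.84, -0.543, 0.001], [-0.543, 0.84, -0.003], [0.0, -0.003, -1.0]]
tool shift [-0.0023 -0.0032  0.0206] spin 0.1 head -147.1
```

Request:
arm_command([
  [0.05,-0.002,-0.003,0.005,0],
  [0.05,-0.002,-0.003,0.01,0],
  [0.05,-0.002,-0.003,0.014,0],
  [0.05,-0.002,-0.003,0.017,0],
  [0.05,-0.002,-0.003,0.019,0],
  [0.05,-0.002,-0.003,0.02,0],
  [0.05,-0.002,-0.003,0.02,0],
])

```text
t: 8.58
eef_pos: [0.4777, -0.2291, 0.0273]
eef_rot: [-0.283, 0.959, -0.001, 0.0]
force: [-0.1, -0.4, -1.6]
opening: 0.694
```

```bash
python3 -c "
from h import *
goal(.478,-.229,.0267,32.8-180)"
```

```text
t 8.58 pos [ 0.4777 -0.2291  0.0273] q [-0.066 -0.067 -0.419  0.003 -1.217 -0.932] F [-0.1 -0.4 -1.6] op 0.694
[[-0.84, -0.543, 0.001], [-0.543, 0.84, -0.003], [0.0, -0.003, -1.0]]
tool shift [-0.0004 -0.0001  0.0006] spin 0.09 head -147.11
```

Still hanging, so I lower it a little more until it touches.

Request:
arm_command([
  [0.05,0,0,0.001,0],
  [0.05,0,0,0.002,0],
  [0.05,0,0,0.003,0],
  [0.05,0,0,0.003,0],
])

```text
t: 8.92
eef_pos: [0.4783, -0.2295, 0.0266]
eef_rot: [-0.283, 0.959, -0.002, 0.001]
force: [-4.5, 2.6, 8.2]
opening: 0.693
```

Contact: 8 N upward. I release.

Request:
arm_command([
  [0.06,0,0,0,0],
  [0.075,0,0,0,0],
  [0.085,0,0,0,0],
  [0.085,0,0,0,0],
  [0.085,0,0,0,0],
  [0.085,0,0,0,0],
])

```text
t: 9.42
eef_pos: [0.4783, -0.2295, 0.0265]
eef_rot: [-0.283, 0.959, -0.002, 0.001]
force: [0.1, -0.7, -0.5]
opening: 0.996
```

Request:
arm_command([
  [0.085,0,0,-0.015,0],
  [0.085,0,0,-0.04,0],
  [0.085,0,0,-0.075,0],
  [0.085,0.03,0,-0.1,0],
  [0.085,0.06,0,-0.1,0],
  [0.085,0.09,0,-0.1,0],
  [0.085,0.095,0,-0.1,0],
  [0.085,0.095,0,-0.1,0],
])

```text
t: 10.08
eef_pos: [0.3973, -0.2816, 0.1269]
eef_rot: [-0.282, 0.959, -0.003, 0.001]
force: [0.1, 0.7, -0.3]
opening: 0.997
```

Run:
```python
from h import *
st()
im,D=env.camera('top'); W=cloud('top',D)
for q in('sample_box','box_handle'): print(q,[(np.round(a['at'],3).tolist(),round(a['confidence'],2)) for a in env.spot_point('top',q)[:2]])
cv2.imwrite('pics/t3.png',cv2.resize(im[130:290,150:350],None,fx=4,fy=3.75,interpolation=cv2.INTER_CUBIC))
im2,_=env.camera('scene');
for q in('sample_box','box_handle'): print(q,[(np.round(a['at'],3).tolist(),round(a['confidence'],2)) for a in env.spot_point('scene',q)[:2]])
cv2.imwrite('pics/s3.png',cv2.resize(im2[140:300,170:350],None,fx=4,fy=3.75,interpolation=cv2.INTER_CUBIC))
hsv=cv2.cvtColor(im,cv2.COLOR_BGR2HSV)
m=cv2.inRange(hsv,(5,120,100),(22,255,255)); m[:,:220]=0;m[:,330:]=0;m[:190]=0;m[290:]=0
v,u=np.nonzero(m); P=np.array([pix2w('top',a,b,z=.036)[:2] for a,b in zip(u,v)]); print('handle',len(u),cv2.minAreaRect((P*1000).astype(np.float32)),P.mean(0))
```

```text
t 10.08 pos [ 0.3973 -0.2816  0.1269] q [-0.199 -0.259 -0.402  0.003 -1.423 -0.8  ] F [ 0.1  0.7 -0.3] op 0.997
[[-0.841, -0.542, 0.004], [-0.542, 0.841, -0.004], [-0.001, -0.006, -1.0]]
sample_box [([0.48, -0.229, 0.003], 0.68)]
box_handle [([0.608, -0.39, 0.001], 0.57), ([0.464, -0.424, -0.002], 0.25)]
sample_box [([0.476, -0.231, -0.003], 0.75), ([0.414, -0.596, -0.001], 0.59)]
box_handle [([0.399, -0.279, 0.027], 0.56)]Traceback (most recent call last):
  File "<stdin>", line 11, in <module>
cv2.error: OpenCV(4.12.0) /io/opencv/modules/imgproc/src/convhull.cpp:143: error: (-215:Assertion failed) total >= 0 && (depth == CV_32F || depth == CV_32S) in function 'convexHull'
```

View pics/t3.png

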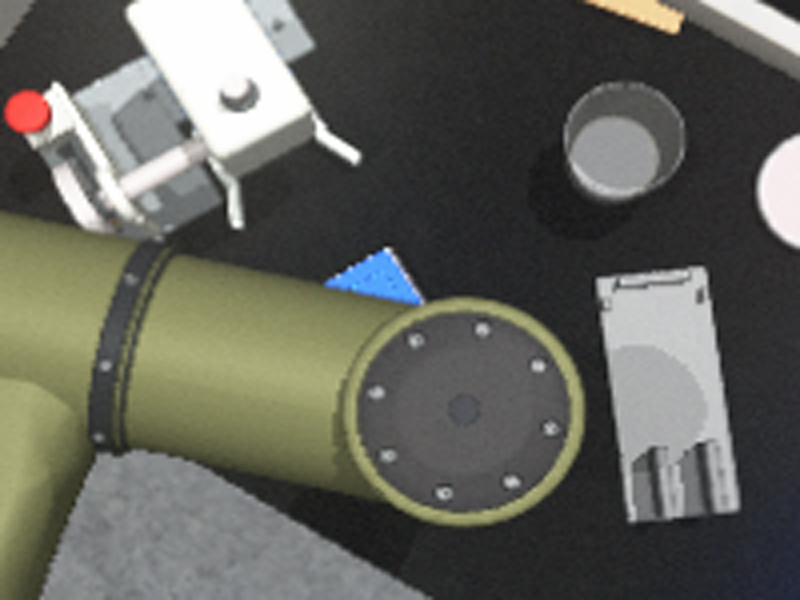

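View pics/s3.png

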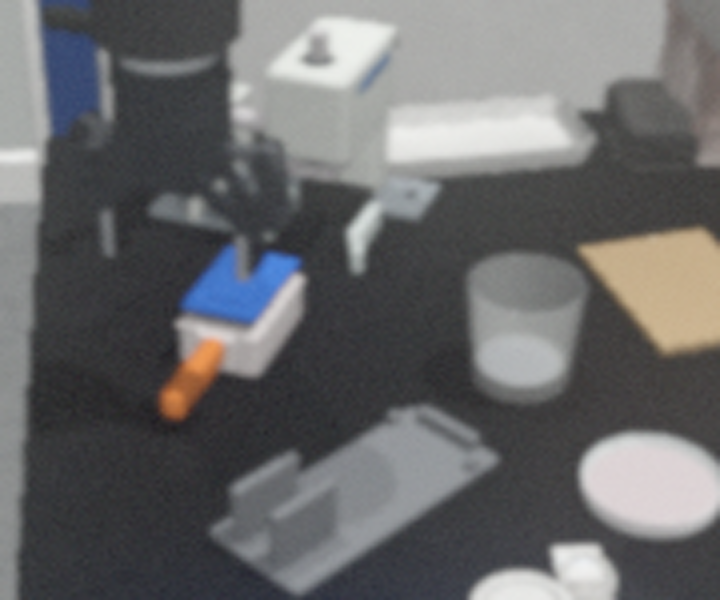

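The box stands upright in front of the mouth, with its lid at about (240,285) and the handle at (190,380) in the scene crop, pointing away from the press. Next I take the handle.

```bash
python3 -c "
from h import *
goal(.3965,-.2818,.020,32.8-180)"
```

```text
t 10.38 pos [ 0.3988 -0.2803  0.1262] q [-0.195 -0.255 -0.4    0.003 -1.423 -0.8  ] F [ 0.2  0.1 -0. ] op 0.998
[[-0.839, -0.544, 0.002], [-0.544, 0.839, -0.004], [0.0, -0.004, -1.0]]
tool shift [0.0027 0.0005 0.1062] spin 0.18 head -147.02
```

Request:
arm_command([
  [0.055,0.0027,0.0005,0.02,0.2],
  [0.05,0.0027,0.0005,0.045,0.2],
  [0.05,0.0027,0.0005,0.07,0.2],
  [0.05,0.0027,0.0005,0.09,0.2],
  [0.05,0.0027,0.0005,0.1,0.2],
  [0.05,0.0027,0.0005,0.106,0.2],
  [0.05,0.0027,0.0005,0.106,0.2],
])

```text
t: 10.97
eef_pos: [0.3963, -0.2815, 0.0193]
eef_rot: [-0.282, 0.959, -0.002, -0.0]
force: [0.1, 0.1, 1.2]
opening: 0.583
```

Request:
arm_command([
  [0.008,0,0,0,0],
  [0.008,0,0,0,0],
  [0.008,0,0,0,0],
  [0.008,0,0,0,0],
  [0.008,0,0,0,0],
  [0.008,0,0,0,0],
  [0.008,0,0,0,0],
], force=40)

```text
t: 11.55
eef_pos: [0.3971, -0.2818, 0.0205]
eef_rot: [-0.282, 0.959, -0.002, 0.001]
force: [-0.1, -0.4, 6.6]
opening: 0.179
```

Run:
```python
from h import *
env.camera('scene')
for q in('sample_box','box_handle'): print(q,[(np.round(a['at'],3).tolist(),round(a['confidence'],2)) for a in env.spot_point('scene',q)[:2]])
goal(.602-.095*.8406,-.148-.095*.5417,.020,32.8-180)
```

```text
sample_box [([0.476, -0.23, -0.001], 0.7)]
box_handle [([0.4, -0.279, 0.025], 0.8)]
t 11.7 pos [ 0.3971 -0.2818  0.0205] q [-0.199 -0.185 -0.539  0.004 -1.213 -0.8  ] F [0.9 0.7 5.8] op 0.174
[[-0.84, -0.542, 0.002], [-0.542, 0.84, -0.004], [0.0, -0.005, -1.0]]
tool shift [-0.1497  0.0014  0.0004] spin 0.02 head -147.18
```

Request:
arm_command([
  [0.008,-0.005,0,-0.0005,0],
  [0.008,-0.012,0,-0.0005,0],
  [0.008,-0.021,0.0003,-0.0005,0],
  [0.008,-0.03,0.0005,-0.0005,0],
  [0.008,-0.04,0.0005,-0.0005,0],
  [0.008,-0.05,0.0007,-0.0005,0],
  [0.008,-0.06,0.0007,-0.0005,0],
  [0.008,-0.07,0.001,-0.0005,0],
  [0.008,-0.078,0.001,-0.0005,0],
  [0.008,-0.084,0.001,-0.0005,0],
  [0.008,-0.088,0.001,-0.0005,0],
  [0.008,-0.09,0.001,-0.0005,0],
])

```text
t: 12.7
eef_pos: [0.4726, -0.2318, 0.0208]
eef_rot: [-0.283, 0.959, -0.002, 0.0]
force: [-1.3, -1.3, 1.2]
opening: 0.175
```

Run:
```python
from h import *
goal(.602-.095*.8406,-.148-.095*.5417,.020,32.8-180)
im,d=env.camera('top');cv2.imwrite('pics/t4.png',cv2.resize(im[120:250,150:310],None,fx=5,fy=4.6,interpolation=cv2.INTER_CUBIC))
im,d=env.camera('scene');cv2.imwrite('pics/s4.png',cv2.resize(im[130:260,170:330],None,fx=5,fy=4.6,interpolation=cv2.INTER_CUBIC))
for q in('sample_box','lid_press','press_mouth'): print(q,[(np.round(a['at'],3).tolist(),round(a['confidence'],2)) for a in env.spot_point('scene',q)[:2]])
```

```text
t 12.7 pos [ 0.4726 -0.2318  0.0208] q [-0.071 -0.071 -0.436  0.004 -1.203 -0.929] F [-1.3 -1.3  1.2] op 0.175
[[-0.84, -0.542, 0.002], [-0.542, 0.84, -0.004], [0.001, -0.005, -1.0]]
tool shift [-0.0592  0.0003  0.0007] spin 0.04 head -147.16
sample_box [([0.55, -0.184, -0.003], 0.75)]
lid_press [([0.605, -0.147, 0.003], 0.89)]
press_mouth [([0.572, -0.166, 0.002], 0.96), ([0.61, -0.389, 0.0], 0.57)]
```

View pics/t4.png

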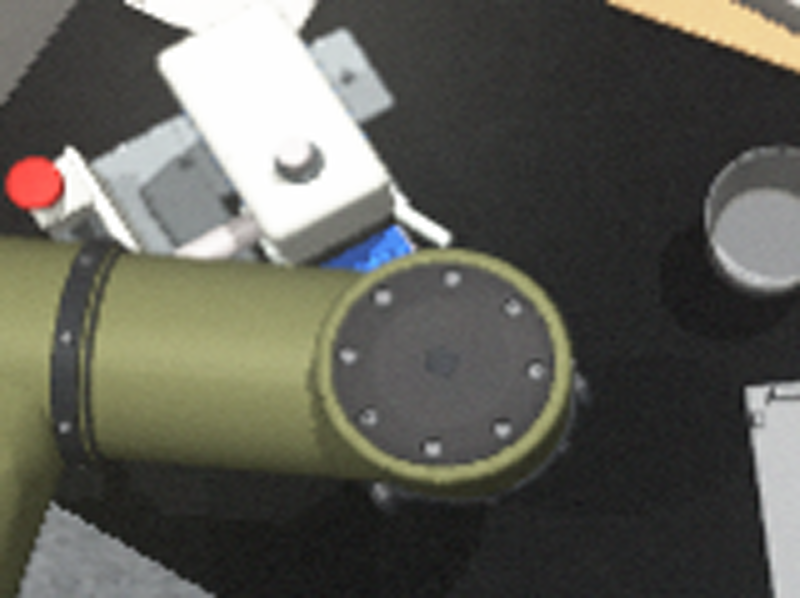

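View pics/s4.png

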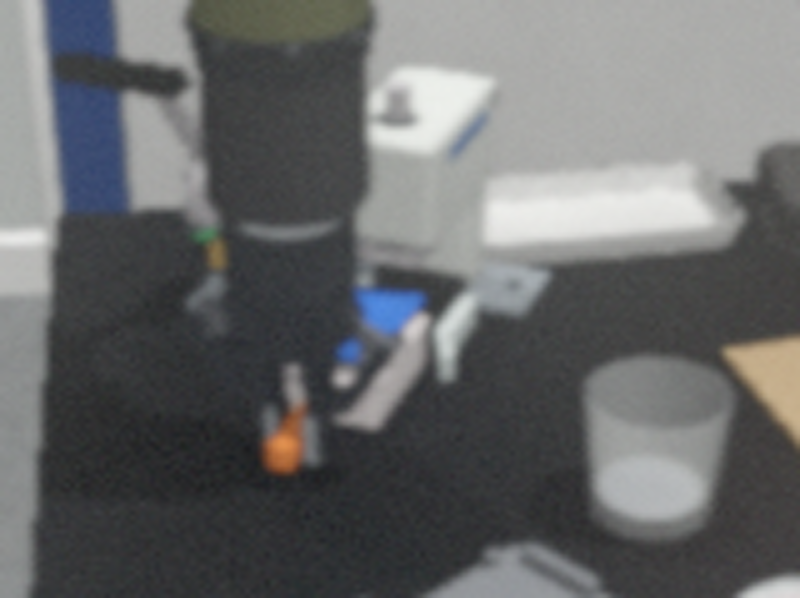

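Request:
arm_command([
  [0.008,-0.006,0,0.0005,0],
  [0.008,-0.012,0,0.0005,0],
  [0.008,-0.018,0,0.0005,0],
  [0.008,-0.024,0.0003,0.0005,0],
  [0.008,-0.03,0.0003,0.0005,0],
  [0.008,-0.035,0.0003,0.0005,0],
  [0.008,-0.04,0.0003,0.0005,0],
  [0.008,-0.044,0.0003,0.0005,0],
  [0.008,-0.047,0.0003,0.0005,0],
  [0.008,-0.05,0.0003,0.0005,0],
  [0.008,-0.05,0.0003,0.0005,0],
])

```text
t: 13.87
eef_pos: [0.5149, -0.2044, 0.0205]
eef_rot: [-0.283, 0.959, -0.002, 0.001]
force: [-1.1, -1.8, 4.3]
opening: 0.18
```

Run:
```python
from h import *
goal(.602-.095*.8406,-.148-.095*.5417,.020,32.8-180)
```

```text
t 13.87 pos [ 0.5149 -0.2044  0.0205] q [-0.013  0.003 -0.364  0.004 -1.199 -0.987] F [-1.1 -1.8  4.3] op 0.18
[[-0.84, -0.542, 0.004], [-0.542, 0.84, -0.004], [-0.001, -0.005, -1.0]]
tool shift [-0.0088  0.0002  0.0005] spin 0.02 head -147.18
```

Request:
arm_command([
  [0.008,-0.003,0,0.0003,0],
  [0.008,-0.005,0,0.0003,0],
  [0.008,-0.007,0,0.0003,0],
  [0.008,-0.009,0,0.0003,0],
  [0.008,-0.01,0,0.0003,0],
  [0.008,-0.01,0,0.0003,0],
])

```text
t: 14.37
eef_pos: [0.5221, -0.1999, 0.0205]
eef_rot: [-0.282, 0.959, -0.003, -0.001]
force: [-8.3, -5.3, 7.6]
opening: 0.176
```

Request:
arm_command([
  [0.008,-0.002,0,0.0003,0],
  [0.008,-0.004,0,0.0003,0],
  [0.008,-0.005,0,0.0003,0],
  [0.008,-0.005,0,0.0003,0],
])

```text
t: 14.7
eef_pos: [0.5222, -0.1998, 0.0204]
eef_rot: [-0.282, 0.96, -0.003, -0.006]
force: [-18.2, -8.6, 13.7]
opening: 0.178
```

The box is hard against the end stop: about 20 N with no further travel, at the predicted position. I release the handle and retreat back and up.

Request:
arm_command([
  [0.03,0,0,0,0],
  [0.05,0,0,0,0],
  [0.05,0,0,0,0],
  [0.05,0,0,0,0],
])

```text
t: 15.03
eef_pos: [0.5225, -0.1992, 0.0199]
eef_rot: [-0.282, 0.959, -0.003, -0.005]
force: [0.2, 0.0, 0.5]
opening: 0.587
```

Run:
```python
from h import *
goal(.5222,-.1998,.020,32.8-180)
```

```text
t 15.03 pos [ 0.5225 -0.1992  0.0199] q [ 0.     0.027 -0.343  0.009 -1.209 -1.003] F [0.2 0.  0.5] op 0.587
[[-0.841, -0.541, -0.009], [-0.541, 0.841, -0.008], [0.012, -0.002, -1.0]]
tool shift [ 0.0006 -0.0003 -0.0001] spin -0.07 head -147.27
```

Request:
arm_command([
  [0.05,0.0,0,-0.01,0],
  [0.05,0.0,0,-0.03,0],
  [0.05,0.01,0,-0.06,0],
  [0.05,0.03,0,-0.09,0],
  [0.06,0.05,0,-0.125,0],
  [0.06,0.06,0,-0.16,0],
  [0.06,0.07,0,-0.2,0],
  [0.06,0.08,0,-0.24,0],
  [0.06,0.08,0,-0.27,0],
  [0.06,0.08,0,-0.3,0],
  [0.06,0.08,0,-0.3,0],
])

```text
t: 15.95
eef_pos: [0.4587, -0.2409, 0.329]
eef_rot: [-0.282, 0.96, -0.006, -0.001]
force: [-0.6, 0.1, 0.4]
opening: 0.697
```

Run:
```python
from h import *
goal(.43,-.08,.32,32.8-90)
goal(.43,-.08,.32,32.8+90)
P=np.array([.602,-.148]);c,s=.8406,.5417
env.camera('top')
for n in('top','scene'):
    im,d=env.camera(n)
    for q in('sample_box','lever_grip','lid_press','lever_hinge'):
        for a in env.spot_point(n,q)[:1]:
            e=np.array(a['at'][:2])-P; print(n,q,np.round(a['at'],3),round(a['confidence'],2),'local mm',np.round(1000*np.array([c*e[0]+s*e[1],-s*e[0]+c*e[1]]),1))
    cv2.imwrite(f'pics/{n}5.png',im)
im=cv2.imread('pics/top5.png');cv2.imwrite('pics/t5.png',cv2.resize(im[100:250,140:310],None,fx=4.6,fy=4,interpolation=cv2.INTER_CUBIC))
im=cv2.imread('pics/scene5.png');cv2.imwrite('pics/s5.png',cv2.resize(im[100:260,170:330],None,fx=4,fy=3.7,interpolation=cv2.INTER_CUBIC))
```

```text
t 15.95 pos [ 0.4587 -0.2409  0.329 ] q [-0.086 -0.157  0.051  0.012 -1.775 -0.911] F [-0.6  0.1  0.4] op 0.697
[[-0.841, -0.54, 0.002], [-0.54, 0.841, -0.012], [0.005, -0.011, -1.0]]
tool shift [-0.0628  0.1509  0.007 ] spin -90.1 head -147.3
t 15.95 pos [ 0.4587 -0.2409  0.329 ] q [-0.086 -0.157  0.051  0.012 -1.775 -0.911] F [-0.6  0.1  0.4] op 0.697
[[-0.841, -0.54, 0.002], [-0.54, 0.841, -0.012], [0.005, -0.011, -1.0]]
tool shift [-0.0628  0.1509  0.007 ] spin 89.9 head -147.3
top lever_grip [ 0.468 -0.055  0.21 ] 0.54 local mm [-62.2 150.7]
scene sample_box [ 0.602 -0.151 -0.002] 0.77 local mm [-1.6 -2.5]
scene lever_grip [ 0.469 -0.061  0.211] 0.85 local mm [-64.8 144.8]
scene lid_press [ 0.605 -0.146  0.001] 0.69 local mm [3.9 0.1]
scene lever_hinge [ 0.601 -0.149 -0.   ] 0.68 local mm [-1.5 -0.6]
```

View pics/t5.png

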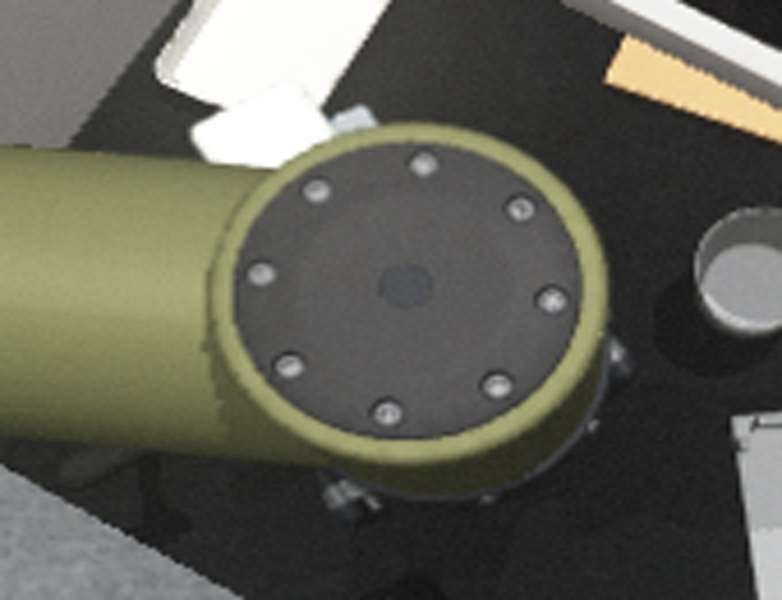

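View pics/s5.png

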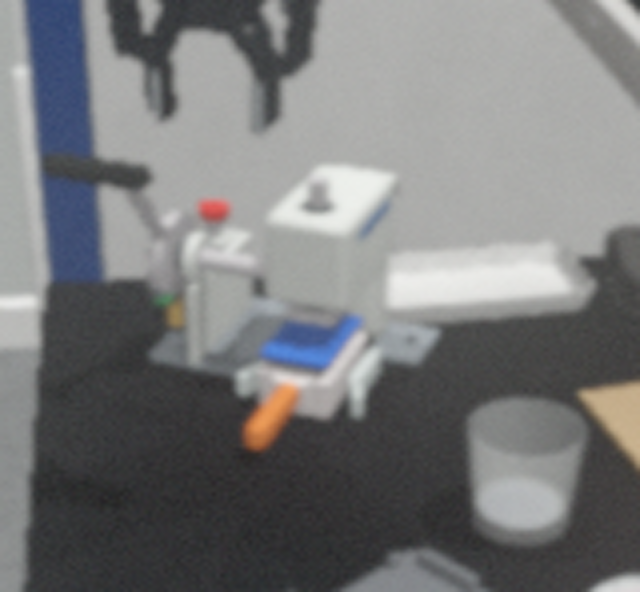

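The box sits in the press between the guides, its lid under the foot. Now the lever.

Request:
arm_command([
  [0.06,0,0.02,0,-7],
  [0.06,0,0.04,0,-14],
  [0.06,-0.01,0.06,0,-21],
  [0.06,-0.02,0.08,0,-28],
  [0.06,-0.03,0.1,0,-35],
  [0.06,-0.04,0.12,0,-42],
  [0.06,-0.05,0.135,0,-49],
  [0.06,-0.06,0.15,0,-56],
  [0.06,-0.063,0.151,0,-63],
  [0.06,-0.063,0.151,0,-70],
  [0.06,-0.063,0.151,0,-77],
  [0.06,-0.063,0.151,0,-84],
])

```text
t: 17.5
eef_pos: [0.4291, -0.0786, 0.3193]
eef_rot: [0.853, -0.522, -0.002, 0.006]
force: [0.2, 0.5, -0.2]
opening: 0.704
```

Run:
```python
from h import *
goal(.4638,-.0518,.204,32.8-90)
```

```text
t 17.5 pos [ 0.4291 -0.0786  0.3193] q [ 0.29  -0.368 -0.135  0.005 -1.815  0.184] F [ 0.2  0.5 -0.2] op 0.704
[[0.456, -0.89, -0.01], [-0.89, -0.456, -0.008], [0.003, 0.012, -1.0]]
tool shift [-0.0084 -0.0445  0.1148] spin -5.69 head -62.89
```

Request:
arm_command([
  [0.06,-0.004,-0.022,0.0,-3],
  [0.06,-0.0084,-0.0445,0.01,-5.7],
  [0.06,-0.0084,-0.0445,0.03,-5.7],
  [0.06,-0.0084,-0.0445,0.055,-5.7],
  [0.06,-0.0084,-0.0445,0.08,-5.7],
  [0.06,-0.0084,-0.0445,0.1,-5.7],
  [0.06,-0.0084,-0.0445,0.11,-5.7],
  [0.06,-0.0084,-0.0445,0.1148,-5.7],
  [0.06,-0.0084,-0.0445,0.1148,-5.7],
  [0.06,-0.0084,-0.0445,0.1148,-5.7],
])

```text
t: 18.33
eef_pos: [0.4642, -0.052, 0.2052]
eef_rot: [0.878, -0.479, -0.001, 0.006]
force: [1.1, 0.4, 0.5]
opening: 0.701
```

Run:
```python
from h import *
goal(.4638,-.0518,.204,32.8-90)
im,d=env.camera('scene');cv2.imwrite('pics/s6.png',cv2.resize(im[100:220,150:290],None,fx=5,fy=5,interpolation=cv2.INTER_CUBIC))
```

```text
t 18.33 pos [ 0.4642 -0.052   0.2052] q [ 0.327 -0.318 -0.307  0.005 -1.592  0.246] F [1.1 0.4 0.5] op 0.701
[[0.542, -0.84, -0.008], [-0.84, -0.542, -0.008], [0.003, 0.011, -1.0]]
tool shift [-0.0004  0.0002  0.0012] spin 0.01 head -57.19
```

View pics/s6.png

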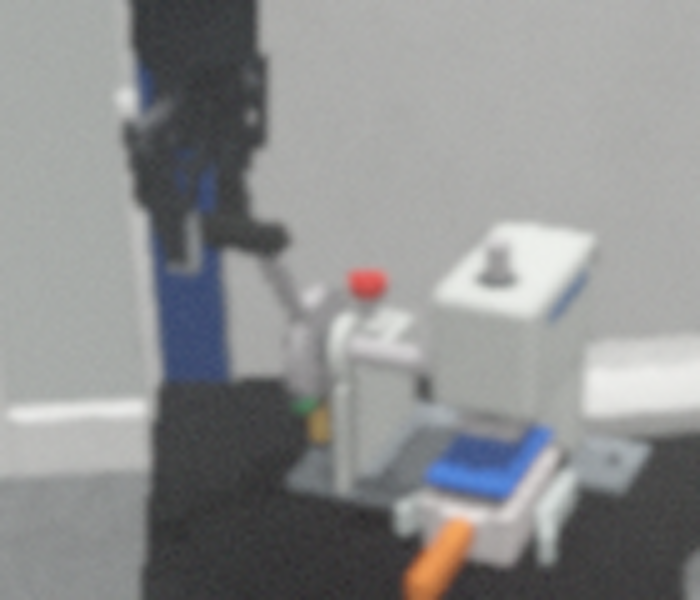

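Request:
arm_command([
  [0.04,0,0,0,0],
  [0.014,0,0,0,0],
  [0.014,0,0,0,0],
  [0.014,0,0,0,0],
  [0.014,0,0,0,0],
  [0.014,0,0,0,0],
], force=40)

```text
t: 18.88
eef_pos: [0.4647, -0.0518, 0.2063]
eef_rot: [0.878, -0.479, -0.001, 0.005]
force: [0.8, 1.0, 3.3]
opening: 0.241
```

Run:
```python
from h import *
s,r=st()
P=np.array([.602,-.148]);c,q=.8406,.5417
e=np.array(s['eef_pos'][:2])-P; print('local',c*e[0]+q*e[1],-q*e[0]+c*e[1])
# arc rows: radial angle a0=55deg; world target for lever angle th starting at present pose
p0=np.array(s['eef_pos']); a0=np.radians(55)
for th in (0.1,.2,.3,.4,.5,.6,.7,.75,.8,.83):
    dx=-.13*(np.cos(a0-th)-np.cos(a0)); dz=.13*(np.sin(a0-th)-np.sin(a0))
    d=r.T@np.array([c*dx,q*dx,dz]); print(th,np.round(d,4))
```

```text
t 18.88 pos [ 0.4647 -0.0518  0.2063] q [ 0.327 -0.318 -0.305  0.006 -1.592  0.246] F [0.8 1.  3.3] op 0.241
[[0.542, -0.84, -0.006], [-0.84, -0.542, -0.008], [0.004, 0.009, -1.0]]
local -0.06326184448506977 0.155233060553808
0.1 [-0.      0.0102  0.0081]
0.2 [-0.0001  0.0195  0.0171]
0.3 [-0.0001  0.0279  0.027 ]
0.4 [-0.0001  0.0352  0.0378]
0.5 [-0.0002  0.0415  0.0492]
0.6 [-0.0002  0.0465  0.0611]
0.7 [-0.0003  0.0504  0.0735]
0.75 [-0.0003  0.0519  0.0799]
0.8 [-0.0003  0.053   0.0863]
0.83 [-0.0003  0.0535  0.0901]
```

Request:
arm_command([
  [0.014,0,0.0051,0.004,0],
  [0.014,0,0.0102,0.0081,0],
  [0.014,0,0.015,0.0125,0],
  [0.014,0,0.0195,0.0171,0],
  [0.014,0,0.024,0.022,0],
  [0.014,0,0.0279,0.027,0],
  [0.014,0,0.0317,0.0323,0],
  [0.014,0,0.0352,0.0378,0],
  [0.014,0,0.0385,0.0434,0],
  [0.014,0,0.0415,0.0492,0],
  [0.014,0,0.0441,0.0551,0],
  [0.014,0,0.0465,0.0611,0],
])

```text
t: 19.88
eef_pos: [0.4271, -0.0761, 0.1471]
eef_rot: [0.878, -0.478, 0.001, 0.002]
force: [3.1, 8.2, 6.5]
opening: 0.243
```

```bash
cat > lev.py <<'E'
from h import *
def lev():
    s,r=st()
    p0=np.array([.4647,-.0518,.2063]); a0=np.radians(55);c,q=.8406,.5417
    d=np.array(s['eef_pos'])-p0; x=-.13*np.cos(a0)+c*d[0]+q*d[1]; z=.13*np.sin(a0)+d[2]
    print('lever',a0-np.arctan2(z,-x),'rad',np.hypot(x,z),'y drift',-q*d[0]+c*d[1])
    for th in (.65,.7,.75,.78,.8,.82,.85):
        X=-.13*np.cos(a0-th);Z=.13*np.sin(a0-th)
        w=p0+[c*(X+.13*np.cos(a0)),q*(X+.13*np.cos(a0)),Z-.13*np.sin(a0)]
        print(th,np.round(r.T@(w-np.array(s['eef_pos'])),4))
lev()
E
python3 lev.py
```

```text
t 19.88 pos [ 0.4271 -0.0761  0.1471] q [ 0.298 -0.423 -0.489  0.005 -1.505  0.276] F [3.1 8.2 6.5] op 0.243
[[0.543, -0.84, 0.001], [-0.84, -0.543, -0.005], [0.004, 0.002, -1.0]]
lever 0.5821845429934798 rad 0.1283307825475972 y drift -4.681619131132603e-05
0.65 [-0.0001  0.0045  0.0077]
0.7 [-0.0001  0.0063  0.0139]
0.75 [-0.0001  0.0078  0.0203]
0.78 [-0.0002  0.0086  0.0241]
0.8 [-0.0002  0.009   0.0266]
0.82 [-0.0002  0.0094  0.0292]
0.85 [-0.0002  0.0099  0.0331]
```

Request:
arm_command([
  [0.014,0,0.003,0.005,0],
  [0.014,0,0.005,0.01,0],
  [0.014,0,0.0065,0.0145,0],
  [0.014,0,0.0078,0.0195,0],
  [0.014,0,0.0085,0.0235,0],
  [0.014,0,0.009,0.0266,0],
  [0.014,0,0.009,0.0275,0],
  [0.014,0,0.009,0.0275,0],
])

```text
t: 20.55
eef_pos: [0.421, -0.08, 0.1217]
eef_rot: [0.878, -0.478, 0.003, -0.0]
force: [-1.9, 6.4, 10.6]
opening: 0.241
```

```bash
cat >> lev.py <<'E'
im,d=env.camera('top')
for n in('scene','top'):
    im,d=env.camera(n)
    print(n,[(np.round(a['at'],3).tolist(),round(a['confidence'],2)) for a in env.spot_point(n,'lever_grip')[:1]])
    if n=='scene': cv2.imwrite('pics/s7.png',cv2.resize(im[100:220,150:290],None,fx=5,fy=5,interpolation=cv2.INTER_CUBIC))
E
python3 lev.py
```

```text
t 20.55 pos [ 0.421  -0.08    0.1217] q [ 0.292 -0.439 -0.546  0.004 -1.458  0.282] F [-1.9  6.4 10.6] op 0.241
[[0.543, -0.84, 0.006], [-0.84, -0.543, -0.002], [0.005, -0.004, -1.0]]
lever 0.7888897480075665 rad 0.12841229069674637 y drift -5.378465024450871e-05
0.65 [ 0.     -0.0028 -0.0178]
0.7 [ 0.     -0.0009 -0.0116]
0.75 [-0.      0.0006 -0.0052]
0.78 [-0.      0.0014 -0.0014]
0.8 [-0.0001  0.0018  0.0011]
0.82 [-0.0001  0.0022  0.0037]
0.85 [-0.0001  0.0027  0.0076]
scene [([0.585, -0.539, 0.001], 0.66)]
top [([0.425, -0.085, 0.13], 0.63)]
```

View pics/s7.png

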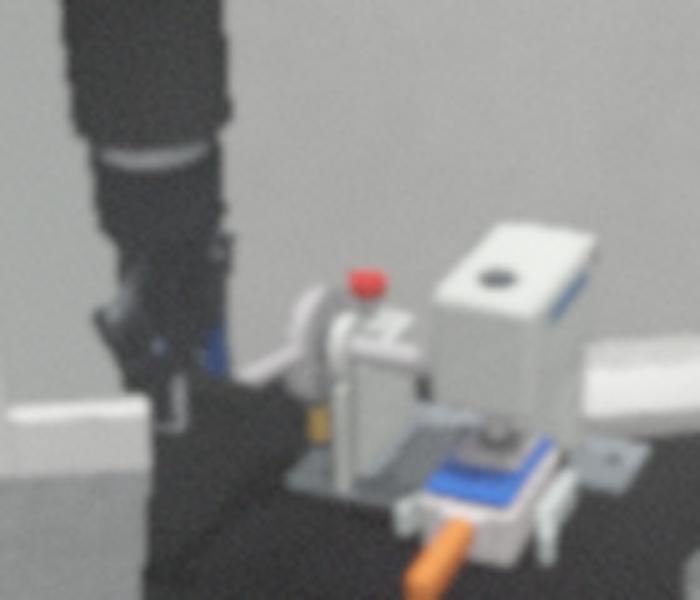

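The foot is down on the lid and the lever reads about 0.79 (0.77 from the camera's grip point). I pull a little further for margin above 0.75, well short of 1.0, then let go.

Request:
arm_command([
  [0.014,0,0.001,0.003,0],
  [0.014,0,0.0022,0.006,0],
  [0.014,0,0.0025,0.008,0],
  [0.014,0,0.0025,0.008,0],
  [0.014,0,0.0025,0.008,0],
])

```text
t: 21.22
eef_pos: [0.4201, -0.0805, 0.1155]
eef_rot: [0.879, -0.478, 0.005, -0.002]
force: [-0.2, 6.3, 8.3]
opening: 0.242
```

```bash
python3 lev.py
```

```text
t 21.22 pos [ 0.4201 -0.0805  0.1155] q [ 0.291 -0.443 -0.561  0.003 -1.444  0.284] F [-0.2  6.3  8.3] op 0.242
[[0.544, -0.839, 0.01], [-0.839, -0.544, -0.0], [0.006, -0.008, -1.0]]
lever 0.8374344542577454 rad 0.1285620131885339 y drift 6.751422766800019e-06
0.65 [ 0.0002 -0.004  -0.0239]
0.7 [ 0.0001 -0.0021 -0.0177]
0.75 [ 0.0001 -0.0005 -0.0114]
0.78 [ 0.      0.0002 -0.0076]
0.8 [ 0.      0.0007 -0.005 ]
0.82 [ 0.      0.0011 -0.0024]
0.85 [-0.      0.0016  0.0014]
scene [([0.423, -0.089, 0.125], 0.9)]
top [([0.423, -0.085, 0.127], 0.9)]
```

Request:
arm_command([
  [0.03,0,0,0,0],
  [0.05,0,0,0,0],
  [0.06,0,0,0,0],
  [0.06,0,0,0,0],
  [0.06,0,0,0,0],
])

```text
t: 21.88
eef_pos: [0.4197, -0.0807, 0.115]
eef_rot: [0.879, -0.478, 0.004, -0.002]
force: [-0.3, 0.2, 0.6]
opening: 0.706
```

Request:
arm_command([
  [0.06,0,0,-0.015,0],
  [0.06,0,0,-0.04,0],
  [0.06,0,0,-0.07,0],
  [0.06,0,0,-0.1,0],
  [0.06,0,0,-0.13,0],
  [0.04,0,0,-0.16,0],
  [0.02,0,0,-0.18,0],
  [0.0,0,0,-0.19,0],
  [0.0,0,0,-0.19,0],
])

```text
t: 22.63
eef_pos: [0.4185, -0.0807, 0.3068]
eef_rot: [0.878, -0.478, 0.005, -0.003]
force: [1.5, -0.9, 0.0]
opening: 0.136
```

```bash
sed -i 's/^lev()/goal(.6106,.0058,.20,32.8-90)/' lev.py
cat >> lev.py <<'E'
im,d=env.camera('top');cv2.imwrite('pics/t7.png',cv2.resize(im[100:250,140:310],None,fx=4.6,fy=4,interpolation=cv2.INTER_CUBIC))
E
python3 lev.py
```

```text
t 22.63 pos [ 0.4185 -0.0807  0.3068] q [ 0.292 -0.421 -0.196  0.004 -1.785  0.283] F [ 1.5 -0.9  0. ] op 0.136
[[0.543, -0.839, 0.012], [-0.839, -0.543, -0.0], [0.007, -0.01, -1.0]]
tool shift [ 0.031  -0.2072  0.109 ] spin 0.11 head -57.09
scene [([0.61, -0.387, -0.003], 0.72)]
top [([0.428, -0.084, 0.134], 0.6)]
```

View pics/s7.png

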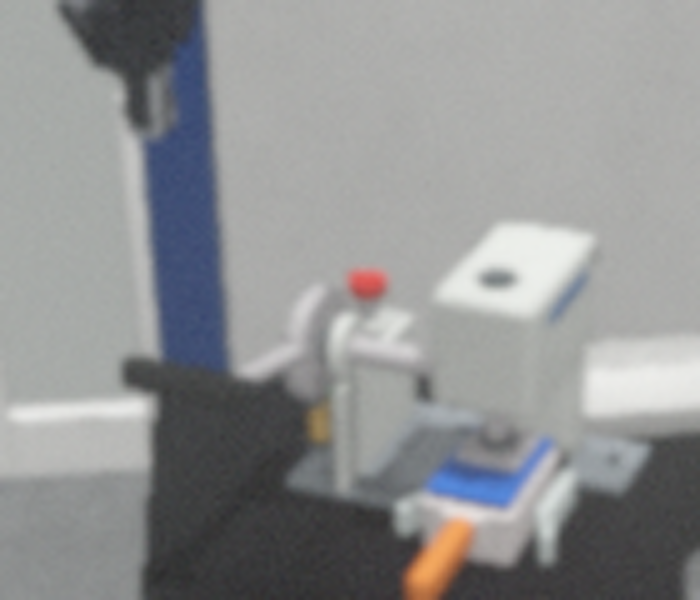

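The lever is held low, with the black bar around (190,385), and the foot rests on the lid. I check the lid height and lever angle by depth.

Run:
```python
from h import *
P=np.array([.602,-.148]);c,q=.8406,.5417
for n in('scene','top'):
    im,D=env.camera(n); W=cloud(n,D); hsv=cv2.cvtColor(im,cv2.COLOR_BGR2HSV)
    e=W[...,:2]-P; X=c*e[...,0]+q*e[...,1];Y=-q*e[...,0]+c*e[...,1]
    m=(cv2.inRange(hsv,(95,100,60),(125,255,255))>0)&(abs(X)<.06)&(abs(Y)<.04)
    z=W[...,2]
    if m.sum(): print(n,'lid',m.sum(),np.round(np.percentile(z[m],[10,50,90]),4),'X',np.round(np.percentile(X[m],[2,98]),4),'Y',np.round(np.percentile(Y[m],[2,98]),4))
    m=(X>-.16)&(X<-.05)&(Y>.1)&(Y<.2)&(z>.05)&(z<.2)
    if m.sum(): print(n,'bar',m.sum(),np.round(np.median(np.stack([X,Y,z],-1)[m],0),4),np.round(np.percentile(z[m],[50,90]),4))
```

```text
scene lid 106 [0.0456 0.048  0.0503] X [-0.0439  0.0149] Y [-0.0298  0.0197]
scene bar 234 [-0.1207  0.1329  0.1391] [0.1391 0.1458]
top lid 247 [0.0449 0.0478 0.0512] X [-0.0427 -0.0105] Y [-0.0262  0.0269]
top bar 348 [-0.1127  0.1295  0.1419] [0.1419 0.1463]
```

Lid top is about 48 mm, which is fully shut. The bar top is about 143 mm, which is the third notch. Now the button.

Request:
arm_command([
  [0.0,0.005,-0.03,0.0,0],
  [0.0,0.01,-0.065,0.0,0],
  [0.0,0.015,-0.1,0.0,0],
  [0.0,0.02,-0.135,0.01,0],
  [0.0,0.025,-0.17,0.03,0],
  [0.0,0.031,-0.195,0.05,0],
  [0.0,0.031,-0.207,0.08,0],
  [0.0,0.031,-0.207,0.11,0],
  [0.0,0.031,-0.207,0.13,0],
  [0.0,0.031,-0.207,0.145,0],
  [0.0,0.031,-0.207,0.155,0],
  [0.0,0.031,-0.207,0.155,0],
])

```text
t: 24.03
eef_pos: [0.6084, 0.0056, 0.1474]
eef_rot: [0.879, -0.478, 0.002, 0.0]
force: [-0.1, -0.5, -0.5]
opening: 0.001
```

Run:
```python
from h import *
goal(.6106,.0058,.118,32.8-90)
im,d=env.camera('scene');cv2.imwrite('pics/s8.png',cv2.resize(im[100:220,150:290],None,fx=5,fy=5,interpolation=cv2.INTER_CUBIC))
```

```text
t 24.03 pos [0.6084 0.0056 0.1474] q [ 0.34   0.069 -0.058  0.003 -1.441  0.235] F [-0.1 -0.5 -0.5] op 0.001
[[0.544, -0.839, 0.003], [-0.839, -0.544, -0.002], [0.003, -0.002, -1.0]]
tool shift [ 0.001  -0.0019  0.0294] spin 0.13 head -57.07
```

View pics/s8.png

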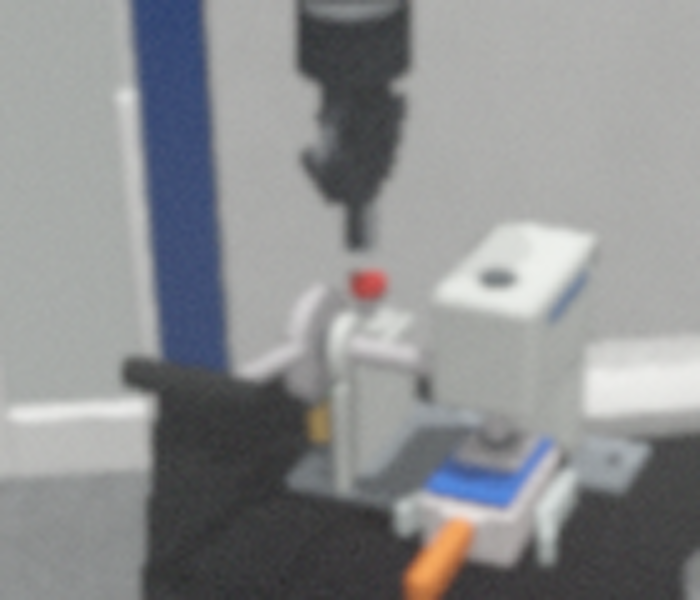

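The closed tips stand just above the red button: tips at (360,245), button at (368,285).

Request:
arm_command([
  [0.0,0.001,-0.003,0.006,0],
  [0.0,0.001,-0.003,0.012,0],
  [0.0,0.001,-0.003,0.018,0],
  [0.0,0.001,-0.003,0.023,0],
  [0.0,0.001,-0.003,0.027,0],
  [0.0,0.001,-0.003,0.029,0],
  [0.0,0.001,-0.003,0.03,0],
  [0.0,0.001,-0.003,0.03,0],
])

```text
t: 24.75
eef_pos: [0.6127, 0.0062, 0.1202]
eef_rot: [0.879, -0.478, 0.003, -0.001]
force: [0.5, -0.8, 3.1]
opening: 0.004
```

Run:
```python
from h import *
st()
im,d=env.camera('scene');cv2.imwrite('pics/s9.png',cv2.resize(im[100:220,150:290],None,fx=5,fy=5,interpolation=cv2.INTER_CUBIC))
```

```text
t 24.75 pos [0.6127 0.0062 0.1202] q [ 0.339  0.088 -0.089  0.004 -1.388  0.235] F [ 0.5 -0.8  3.1] op 0.004
[[0.544, -0.839, 0.007], [-0.839, -0.544, -0.002], [0.005, -0.005, -1.0]]
```

View pics/s9.png

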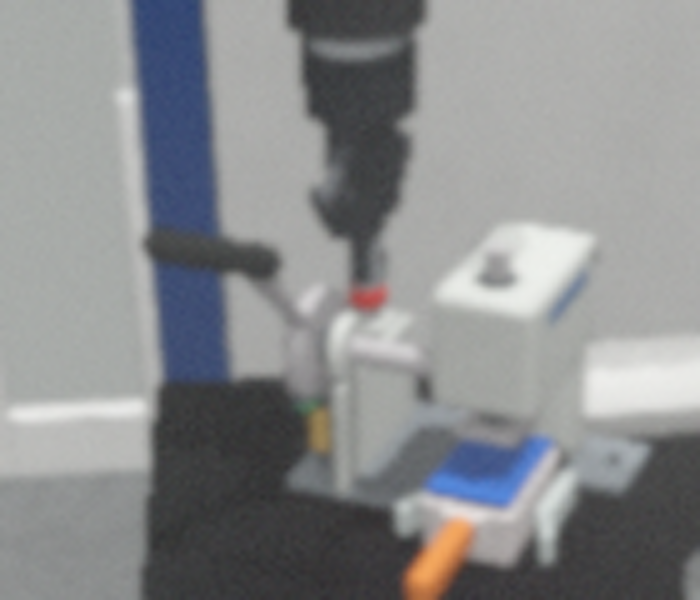

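The button is down (3.1 N) and the lever has almost sprung up, its bar at (215,250). I keep holding for over a second.

Request:
arm_command([
  [0,0,0,0.001,0],
  [0,0,0,0.001,0],
  [0,0,0,0.001,0],
  [0,0,0,0.001,0],
  [0,0,0,0.001,0],
  [0,0,0,0.001,0],
  [0,0,0,0.001,0],
  [0,0,0,0.001,0],
  [0,0,0,0.001,0],
  [0,0,0,0.001,0],
  [0,0,0,0.001,0],
  [0,0,0,0.001,0],
])

```text
t: 25.8
eef_pos: [0.6128, 0.0062, 0.1201]
eef_rot: [0.879, -0.478, 0.004, -0.001]
force: [-2.2, 0.3, 6.0]
opening: -0.001
```

```bash
cat > fin.py <<'E'
from h import *
st()
P=np.array([.602,-.148]);c,q=.8406,.5417
for n in('scene','top'):
    im,D=env.camera(n); W=cloud(n,D); hsv=cv2.cvtColor(im,cv2.COLOR_BGR2HSV)
    e=W[...,:2]-P; X=c*e[...,0]+q*e[...,1];Y=-q*e[...,0]+c*e[...,1]; z=W[...,2]
    m=(cv2.inRange(hsv,(95,100,60),(125,255,255))>0)&(abs(X)<.06)&(abs(Y)<.04)
    if m.sum(): print(n,'lid',m.sum(),np.round(np.percentile(z[m],[10,50,90]),4),'X',np.round(np.percentile(X[m],[2,98]),4))
    m=(X>-.16)&(X<-.04)&(Y>.1)&(Y<.2)&(z>.17)&(z<.26)
    if m.sum(): print(n,'bar',m.sum(),np.round(np.median(np.stack([X,Y,z],-1)[m],0),4),np.round(np.percentile(z[m],[50,90]),4))
    for k in('lever_grip','sample_box','beaker','petri_dish','sample_cup'):
        print(n,k,[(np.round(a['at'],3).tolist(),round(a['confidence'],2)) for a in env.spot_point(n,k)[:1]])
    cv2.imwrite(f'pics/{n}F.png',im)
E
python3 fin.py
```

```text
t 25.8 pos [0.6128 0.0062 0.1201] q [ 0.339  0.087 -0.09   0.004 -1.387  0.235] F [-2.2  0.3  6. ] op -0.001
[[0.544, -0.839, 0.008], [-0.839, -0.544, -0.002], [0.006, -0.005, -1.0]]
scene lid 201 [0.0464 0.0486 0.051 ] X [-0.0429  0.0293]
scene bar 218 [-0.0694  0.1352  0.216 ] [0.216  0.2224]
scene lever_grip [([0.47, -0.061, 0.209], 0.81)]
scene sample_box [([0.599, -0.151, -0.004], 0.74)]
scene beaker [([0.61, -0.388, -0.002], 0.98)]
scene petri_dish [([0.583, -0.54, 0.001], 0.97)]
scene sample_cup [([0.413, -0.596, -0.0], 0.6)]
top lid 253 [0.0449 0.0484 0.0512] X [-0.0428 -0.0101]
top bar 377 [-0.0655  0.1458  0.2201] [0.2201 0.2231]
top lever_grip [([0.468, -0.057, 0.207], 0.95)]
top sample_box [([0.603, -0.142, -0.0], 0.65)]
top beaker [([0.607, -0.388, 0.001], 0.66)]
top petri_dish [([0.582, -0.54, 0.003], 0.73)]
top sample_cup [([0.412, -0.595, 0.0], 0.57)]
```

View pics/sceneF.png

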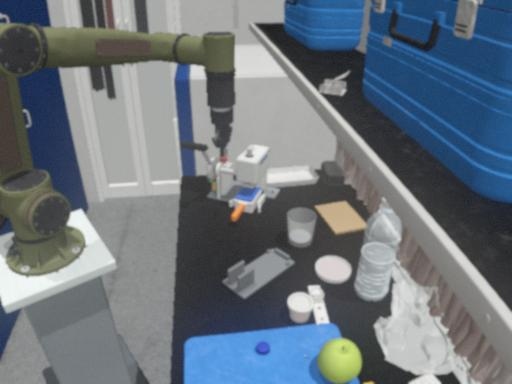

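The lever is fully up (bar top 223 mm, grip 209 mm), so I lift off the button.

Request:
arm_command([
  [0,0,0,-0.01,0],
  [0,0,0,-0.03,0],
  [0,0,0,-0.06,0],
  [0,0,0,-0.09,0],
  [0,0,0,-0.12,0],
  [0,0,0,-0.14,0],
  [0,0,0,-0.14,0],
  [0,0,0,-0.14,0],
])

```text
t: 27.07
eef_pos: [0.612, 0.0067, 0.2616]
eef_rot: [0.879, -0.478, 0.004, -0.002]
force: [0.4, 0.3, -1.0]
opening: 0.001
```

```bash
python3 fin.py
python3 - <<'E'
import cv2
im=cv2.imread('pics/sceneF.png');cv2.imwrite('pics/sF.png',cv2.resize(im[100:260,160:320],None,fx=3.75,fy=3.75,interpolation=cv2.INTER_CUBIC))
E
```

```text
t 27.07 pos [0.612  0.0067 0.2616] q [ 0.34   0.067  0.146  0.004 -1.641  0.235] F [ 0.4  0.3 -1. ] op 0.001
[[0.544, -0.839, 0.01], [-0.839, -0.544, -0.001], [0.006, -0.008, -1.0]]
scene lid 200 [0.046  0.0486 0.0511] X [-0.0434  0.0315]
scene bar 222 [-0.0693  0.1349  0.216 ] [0.216  0.2225]
scene lever_grip [([0.47, -0.059, 0.207], 0.59)]
scene sample_box [([0.6, -0.15, -0.002], 0.87)]
scene beaker [([0.609, -0.388, -0.0], 0.92)]
scene petri_dish [([0.582, -0.542, 0.001], 0.77)]
scene sample_cup [([0.414, -0.594, 0.002], 0.79)]
top lid 253 [0.0451 0.0482 0.0515] X [-0.0426 -0.0104]
top bar 377 [-0.0652  0.1459  0.2202] [0.2202 0.2234]
top lever_grip [([0.471, -0.055, 0.207], 0.6)]
top sample_box [([0.604, -0.145, 0.002], 0.57)]
top beaker [([0.61, -0.388, 0.002], 0.58)]
top petri_dish [([0.582, -0.54, 0.001], 0.79)]
top sample_cup [([0.416, -0.595, 0.0], 0.8)]
```

View pics/sF.png

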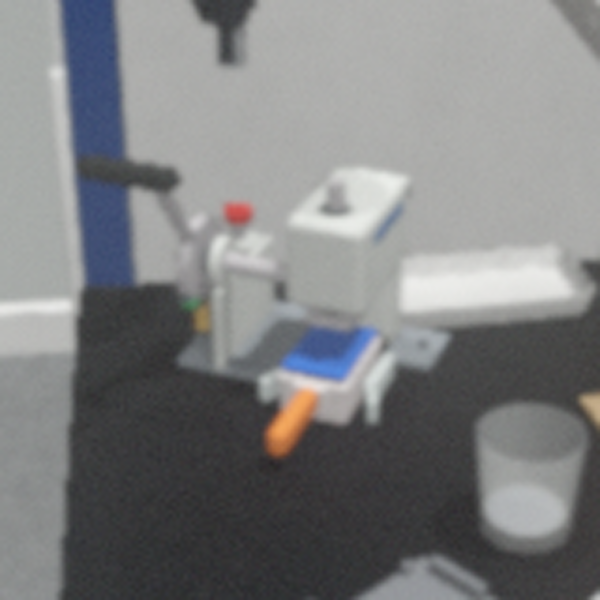

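The lever is fully up at (130,170), the button is up at (238,212), and the closed box sits home in the press. The robot is clear of everything, so I hand in the job.

```bash
python3 -c "
from h import *
print(env.close_job())"
```

```text
the job is handed in; nothing more can be done
None
```

I did every step in the order asked and handed the job in at about 27.6 s, well inside the 64 s limit; closing the job reports no verdict.

- **Box:** I lifted it from the holder by its sides, set it upright in front of the mouth, then took it by the handle. It slid in until about 20 N of push gave no further travel. The lid's rear edge is at about -43 mm in the press frame, which is home.
- **Lever:** I pulled it to an estimated 0.80–0.84 rad and let go. It held with the bar top at about 143 mm, which is the third notch.
- **Lid:** the top measures about 48 mm above the worktop, which is fully shut.
- **Button:** I pressed and held it for over a second until the lever was fully up, with the bar top at about 223 mm. The lever stayed up after I lifted off.
- **Other things:** the beaker, petri dish and cup are unmoved within the measuring noise, and the robot is touching nothing.

No check failed. There were some minor disagreements:

- **Pull depth:** the camera put the lever at about 0.80 rad and the arm's own position at 0.84 rad. Both lie between the third and fourth notches.
- **Final position:** the detector's points for the box scatter by a few mm, about its usual error.
- **False finds:** the detector sometimes reported the wrong object at low or middling confidence, and I ignored those.

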